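# Empty the specimen magazine into its tray

## Robot

A 6-joint arm with a two-finger parallel gripper is mounted at the origin on the work surface; the furniture and walls round the work are solid. World frame = base frame: x ahead of the robot, y to its left, z up, the work surface at z = 0. Lengths are in mm, angles in degrees, forces in N, time in s.
With the tool pointing down it reaches from about 200 to 875 mm from the base axis. Payload 3.4 kg.
Tool frame: the origin (TCP) lies at the very end of the fingers, on their centre line; the grasp point (between the pads) lies 19 mm behind it; x points along the fingers, y is the direction in which the jaws open and shut, and the axes are right-handed (so a half turn about x gives the same grasp; the last joint's range is limited). The gripper opens to 94 mm and grips with 3 to 60 N. Pads are 16 mm wide; open, the fingers measure 119 mm over their backs; the gripper's body (75 mm by 177 mm) begins 78 mm behind the grasp point.
Start: joints at [-77.922, 15.808, 86.224, -0, 77.962, -6.933], TCP at [187.304, -543.675, 205.493] pointing down, gripper open.
Joint ranges: [-165.64, 165.64], [-43.16, 119.46], [12.63, 154.43], [-67.54, 247.53], [6.08, 155.33], [-154.97, 154.97]. Speed limits (degrees/s): [147.25, 147.25, 180, 180, 180, 180].

## Interface

Orientations are given as a 3x3 rotation matrix whose columns are the frame's x, y, z axes.
In Python, from station import telemetry, cams, ctrl gives the robot as it stands.
- The arm moves only by the tool send_rows, never from a script. Its argument "rows" is a list of rows, each a list of 7 numbers: the shift along the tool's x, y, z in m, then the turn, a rotation vector about the tool's x, y, z in rad, then the finger opening in m, from 0 to 0.094. A call has 1 to 8 rows; each row shifts and turns the pose as measured when the row begins, along the tool's axes as they then stand; what a row does not reach is not made up. A row lasts 1/10 s, in which the tool goes at most 50 mm and 8.59 degrees, less where a joint would pass 70% of its speed; a pose out of reach is approached as far as the arm can. A call with a gripper value outside its range is refused whole. The fingers move at their own pace and stop on an object; "grip_force" is the grip in N (left out, the last holds). Time passes only in rows, so rows that do not move let the fingers close. It gives the time, the measured TCP pose, the force and the opening at its end, in the units of the state.
- telemetry.read_state(): the state, without advancing time (a new reading comes with each control period).
- cams.snapshot(name): name is "side" or "top" or "wrist"; returns a dict with "frame" (480x640x3 uint8, red, green, blue), "camera_matrix" (3x3 intrinsics, pixels), "extrinsics" (4x4, takes a point from camera to world coordinates); the wrist camera has in their place "tool_from_camera" (4x4, takes a point from camera to tool coordinates, whose origin is the TCP and whose axes are the tool frame's). Camera axes: x right, y up, looking along -z (the intrinsics and any distortion apply to the point x, -y, -z); pixel columns grow to the right and rows downward; lengths in mm; the calibration is good to about 2 mm. A picture is of the moment at which its call begins: read the wrist's pose just before it. There is no depth.
- ctrl.close_job(): hands the job in, once; it reports no verdict.
The state is a dict: "clock": time; "joint_positions": joint angles; "joint_velocities": joint speeds; "joint_efforts": joint torques, N m; "eef_pos": TCP position; "ee_rot": TCP orientation; "contact_force": force on the tool from outside, world axes, zero at the start; "ft_torque": the same for the moment, N m; "opening": opening from 0.0 (shut) to 1.0 (fully open).
Only numpy, scipy, OpenCV 4.12 (cv2) and the standard library are available. Lean on these libraries where they do the work, as an engineer would, in place of code of your own. Each camera call takes 0.05 s, during which the arm holds its last target.

## Task

Push the empty tray along the bench until it is home against the base of the magazine, under the mouth of the chute. Then press the long end of the lever down to its stop, so that its short end raises the heavy gate flap, keep it down until all four steel specimens have rolled into the tray, and let it up so that the flap drops shut. Everything is only pushed or pressed with the fingers: lift nothing, do not touch the flap or the specimens, and leave the other things on the bench where they are.

Things in the scene. Friction and masses are not known exactly. Their poses are not given: they have to be found in the camera images.
- magazine: Fixed gravity magazine: grey base plate (x -88 to +44, y -85 to +115 mm, 10 mm thick) with an aluminium chute above it, up to y = +53, at most about 140 mm high. Origin on the bench surface; x across the chute, away from the lever; y up the chute (it runs down to -y at 16 degrees); z up. The lever lies along y on the -x side, at x = -58 mm.
- chute_mouth (a point): Middle of the chute floor's lower edge, 52 mm above the bench (underside 49 mm). The chute is 66 mm wide here and overhangs the base by 25 mm.
- base_end (a point): Middle of the end face of the base plate below the mouth, 5 mm above the bench: the flat face, 132 mm wide, that the tray is pushed against.
- tray: Loose open aluminium tray with a grey mat, 124 mm (its x) by 110 mm (its y), 30 mm high, walls 3 mm, about 0.4 kg. Origin: centre of its underside; axes nearly parallel to the magazine's. It starts 35 to 75 mm short of home on the mouth side. Home: its +y wall touches the base end, its centre 55 mm from it (magazine y = -140 mm) and within 20 mm of x = 0.
- lever (a joint): Lever: steel flat bar on a pin 102 mm above the bench, level with the magazine's origin along y. Rad: 0 at rest, long end up (the flap's weight keeps it so); grows as the long end is pressed down; 0.42 at its rubber stop. 4 to 9 N at the pad moves it; it comes back up by itself.
- lever_pad (a point): Centre of the top of the metal press pad with black ribs (36 x 40 mm) on the lever's long end, 139 mm up the chute (+y) from the pin. 147 mm above the bench at rest, 61 mm lower at the stop; it stays within 10 mm of the same spot seen from above. Free above and beside it.
- flap (a joint): Heavy steel gate flap (about 1.2 kg) with a bolted weight, hinged across the chute above it; its turned-down lip bars the chute and holds the specimens back. Angle in rad: 0 shut, grows as it is raised, about 0.6 with the lever at its stop; from about 0.2 the specimens roll out under it.
- specimen_0: Steel tensile specimen, a round bar 56 mm long and 18 mm thick with a thinner middle, lying across the chute, free to roll down it. Origin: its centre; in the tray this is 15 mm above the bench, 33 mm if it lies on others. The lowest, against the flap's lip.
- specimen_1: Steel tensile specimen, a round bar 56 mm long and 18 mm thick with a thinner middle, lying across the chute, free to roll down it. Origin: its centre; in the tray this is 15 mm above the bench, 33 mm if it lies on others. No. 2 up the chute.
- specimen_2: Steel tensile specimen, a round bar 56 mm long and 18 mm thick with a thinner middle, lying across the chute, free to roll down it. Origin: its centre; in the tray this is 15 mm above the bench, 33 mm if it lies on others. No. 3 up the chute.
- specimen_3: Steel tensile specimen, a round bar 56 mm long and 18 mm thick with a thinner middle, lying across the chute, free to roll down it. Origin: its centre; in the tray this is 15 mm above the bench, 33 mm if it lies on others. No. 4 up the chute.
- spanner_small: Small open-ended spanner, 159 mm, lying on the bench beside the lever. Leave alone.
- jaw_insert_0: Serrated steel jaw insert, 25 x 50 x 13 mm, on the bench. Leave alone.
- jaw_insert_1: Serrated steel jaw insert, 25 x 50 x 13 mm, on the bench. Leave alone.
- weight_200g: Knobbed check weight, 28 mm thick, 46 mm high, behind the tray's place. Leave alone.
- weight_100g: Knobbed check weight, 22 mm thick, 37 mm high, behind the tray's place. Leave alone.
- jaw_insert_2: Serrated steel jaw insert, 25 x 50 x 13 mm, on the bench behind the tray. Leave alone.
Mind the look-alikes: they are no part of the job. Leave any purple look-alike of the tray alone.

How it is judged (in metres and radians):
On the way, in this order (a step that is already met when the one before it is completed fails the run):
1. the tray stands home under the mouth (within 12 mm of the base) with the flap still shut (y of tray in the frame of magazine above -0.152 m and x of tray in the frame of magazine between -0.03 and 0.03 m and value of joint flap below 0.06 rad), for 0.2 s.
2. the fingers press the lever down (0.34 rad or more) and the flap is up (value of joint lever above 0.34 rad and value of joint flap above 0.4 rad and contact force between the fingers and lever above 0.5 N), for 0.2 s.
At the end, for the whole second after the job is handed in: all four specimens lie at rest inside the tray, the tray still stands under the mouth within 12 mm of the base and 30 mm of the chute's centre line, the flap is shut and the lever is back up (both within 0.04 rad) (x of specimen_0 in the frame of tray between -0.062 and 0.062 m and y of specimen_0 in the frame of tray between -0.055 and 0.055 m and z of specimen_0 in the frame of tray between 0 and 0.052 m and linear speed of each of specimen_0, specimen_1, specimen_2, specimen_3 below 0.05 m/s and x of specimen_1 in the frame of tray between -0.062 and 0.062 m and y of specimen_1 in the frame of tray between -0.055 and 0.055 m and z of specimen_1 in the frame of tray between 0 and 0.052 m and x of specimen_2 in the frame of tray between -0.062 and 0.062 m and y of specimen_2 in the frame of tray between -0.055 and 0.055 m and z of specimen_2 in the frame of tray between 0 and 0.052 m and x of specimen_3 in the frame of tray between -0.062 and 0.062 m and y of specimen_3 in the frame of tray between -0.055 and 0.055 m and z of specimen_3 in the frame of tray between 0 and 0.052 m and y of tray in the frame of magazine above -0.152 m and x of tray in the frame of magazine between -0.03 and 0.03 m and value of joint each of flap, lever below 0.04 rad and linear speed of tray below 0.02 m/s); the robot touches nothing.
It fails at once if the tray is lifted or tipped (12 mm, 0.2 rad) (height (world z) of tray above 0.012 m or angle between tray's own z axis and vertical above 0.2 rad).
It fails at once if the robot touches the flap (contact force between the arm and flap above 1 N).
It fails at once if the fingers touch the flap (contact force between the fingers and flap above 1 N).
It fails at once if the robot touches a specimen (contact force between any of the fingers, the arm and specimen_0 above 0.5 N or contact force between any of the fingers, the arm and specimen_1 above 0.5 N or contact force between any of the fingers, the arm and specimen_2 above 0.5 N or contact force between any of the fingers, the arm and specimen_3 above 0.5 N).
It fails at once if another thing on the bench is moved more than 10 mm (distance of any of spanner_small, jaw_insert_0, jaw_insert_1, weight_200g, weight_100g, jaw_insert_2 from where it was at the start of the episode above 0.01 m).
It also fails if it takes over 51 s, if anything falls off the work surface, if the arm or the gripper's body presses on something with over 40 N, if the wrist force passes 120 N, or if a joint passes its speed limit or range.

## Working session

There is one attempt and no reset: what is moved stays moved. The work goes in short steps, Python scripts to look and compute and a tool call to move; the robot and the scene stay as the last step left them, time stands still between calls to the robot, and variables do not carry over. Pictures are saved under pics/ and viewed, and the job is handed in when it is done.

Besides the shell and the picture viewer there is one more tool, called after "Request:" as name(argument=value, ...) on one line, values as JSON. send_rows: Moves the arm, as the interface text tells. Its arguments: {"type":"object","properties":{"rows":{"type":"array","items":{"type":"array","items":{"type":"number"}}},"grip_force":{"type":"number"}},"required":["rows"]}

```bash
mkdir -p pics; ls; python3 - <<'E'
from station import telemetry, cams, ctrl
import cv2
s=telemetry.read_state();print(s)
for n in("side","top","wrist"):
    d=cams.snapshot(n);cv2.imwrite(f"pics/{n}0.png",d["frame"][:,:,::-1])
    print(n,d["camera_matrix"],d.get("extrinsics"),d.get("tool_from_camera"),[k for k in d])
E
```

```text
pics
{'clock': 0.0, 'joint_positions': array([-7.79219220e+01,  1.58451770e+01,  8.62930042e+01, -1.47747939e-03,
        7.79617301e+01, -6.93180507e+00]), 'joint_velocities': array([ 0.00488016,  0.04922335, -0.08405116, -0.02182926, -0.02298754,
        0.06937745]), 'joint_efforts': array([-2.47297903e-03, -4.04588270e+01, -2.37231946e+01,  7.00151757e-02,
        3.45597009e-02, -1.32245245e-04]), 'eef_pos': array([ 187.17305417, -543.09456837,  204.64448951]), 'ee_rot': array([[-3.89538082e-04,  3.25736012e-01, -9.45460681e-01],
       [ 1.69990293e-03, -9.45459171e-01, -3.25736192e-01],
       [-9.99998479e-01, -1.73407804e-03, -1.85427251e-04]]), 'contact_force': array([ 0.40609608,  0.75517476, -0.81356413]), 'ft_torque': array([ 0.00678113, -0.04552689, -0.02639094]), 'opening': 1.0000017592572656}
side [[446.26518273   0.         310.2817966 ]
 [  0.         446.26518273 240.45746575]
 [  0.           0.           1.        ]] [[-9.77212356e-01  1.44785011e-01 -1.55220204e-01  3.77878054e+02]
 [-2.11063766e-01 -5.85131301e-01  7.82990069e-01  7.22026415e+02]
 [ 2.25410256e
[... 366 characters left out ...]
[-9.99905176e-01 -9.38112020e-03 -1.00813551e-02 -6.25725199e+01]
 [-1.07383637e-02  7.28437094e-02  9.97285557e-01  1.44081933e+03]
 [ 0.00000000e+00  0.00000000e+00  0.00000000e+00  1.00000000e+00]] None ['frame', 'camera_matrix', 'extrinsics']
wrist [[354.56621404   0.         318.93298106]
 [  0.         354.56621404 238.85713587]
 [  0.           0.           1.        ]] None [[ 8.08074048e-04  2.78963468e-01 -9.60301375e-01 -1.78664724e+02]
 [ 9.99999625e-01  7.51532621e-05  8.63311019e-04 -7.39865930e-01]
 [ 3.13002017e-04 -9.60301712e-01 -2.78963302e-01 -8.20628955e+01]
 [ 0.00000000e+00  0.00000000e+00  0.00000000e+00  1.00000000e+00]] ['frame', 'camera_matrix', 'tool_from_camera']
```

View pics/side0.png

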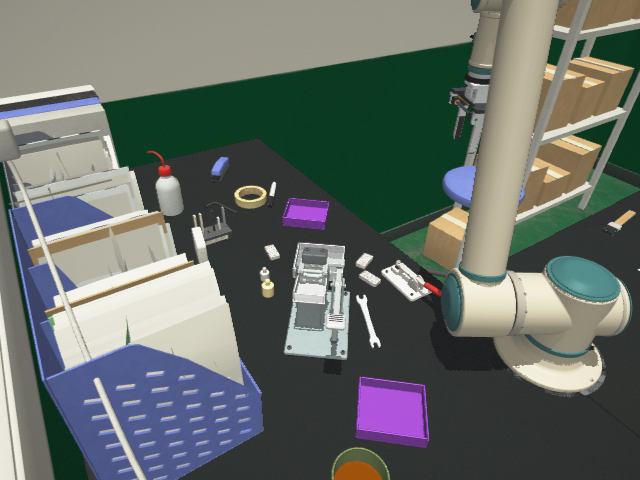

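View pics/top0.png

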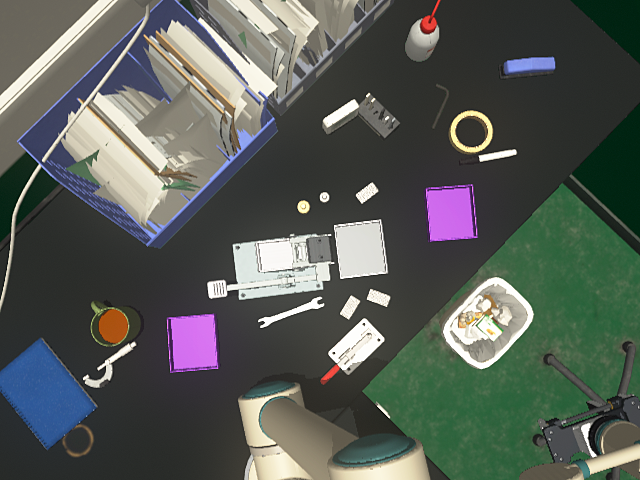

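View pics/wrist0.png

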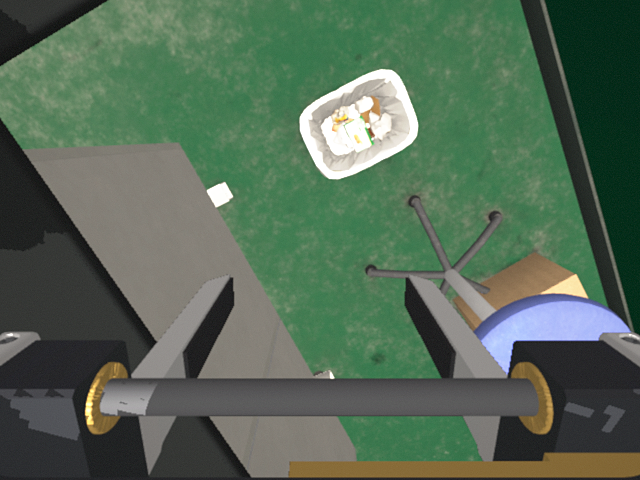

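```bash
cat > h.py <<'E'
import numpy as np,cv2
from station import telemetry, cams, ctrl
def ray(d,u,v):
    K=d["camera_matrix"];T=d["extrinsics"]
    p=np.array([(u-K[0,2])/K[0,0],-(v-K[1,2])/K[1,1],-1.])
    return T[:3,3],T[:3,:3]@p
def atz(d,u,v,z):
    o,r=ray(d,u,v);return o+r*(z-o[2])/r[2]
def proj(d,P):
    K=d["camera_matrix"];T=d["extrinsics"];c=T[:3,:3].T@(np.array(P)-T[:3,3])
    return K[0,0]*c[0]/-c[2]+K[0,2],K[1,1]*-c[1]/-c[2]+K[1,2]
def crop(d,x,y,w,h,s,fn):
    cv2.imwrite(fn,cv2.resize(d["frame"][y:y+h,x:x+w,::-1],None,fx=s,fy=s,interpolation=cv2.INTER_CUBIC))
E
python3 - <<'E'
from h import *
d=cams.snapshot("top");crop(d,200,170,200,150,4,"pics/topc.png")
d=cams.snapshot("side");crop(d,250,220,200,150,4,"pics/sidec.png")
E
```

```text
(no output)
```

View pics/topc.png

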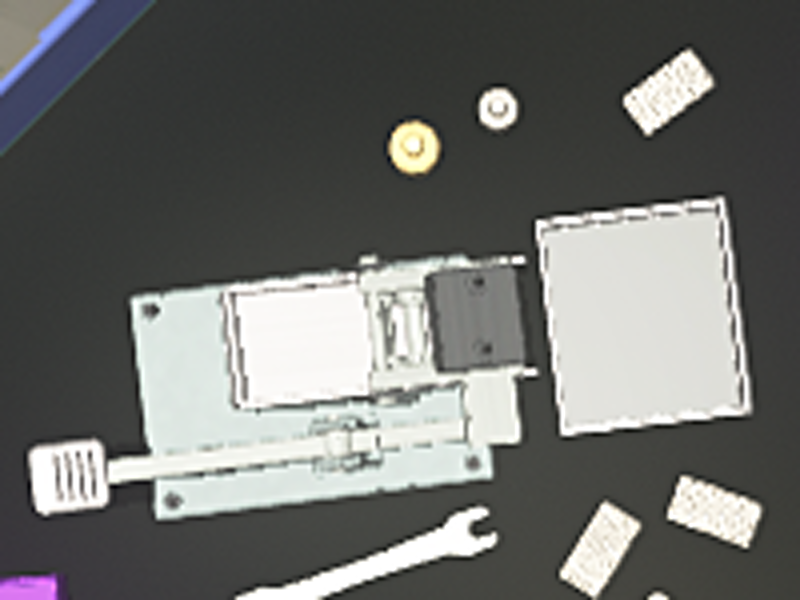

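View pics/sidec.png

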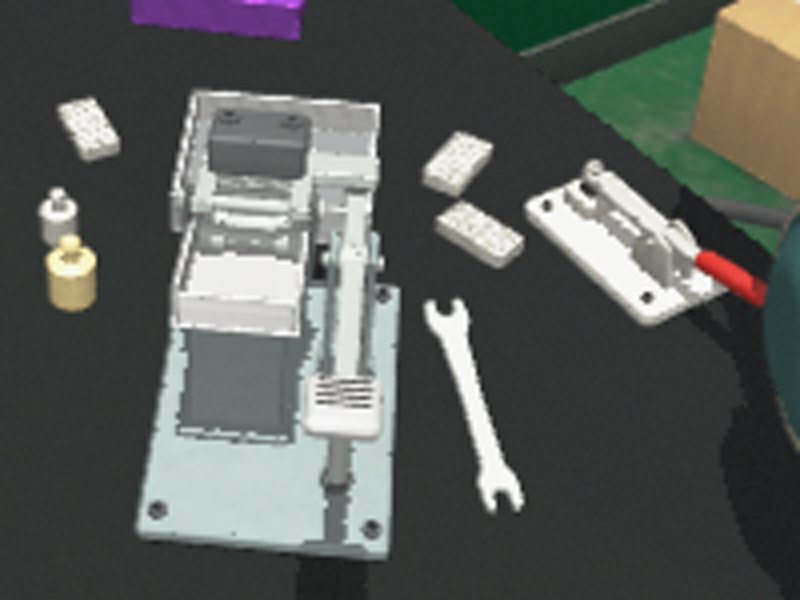

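```bash
cat >> h.py <<'E'
def fit(A,B):
    A=np.array(A,float);B=np.array(B,float);ca=A.mean(0);cb=B.mean(0)
    H=(A-ca).T@(B-cb);t=np.arctan2(H[0,1]-H[1,0],H[0,0]+H[1,1])
    R=np.array([[np.cos(t),-np.sin(t)],[np.sin(t),np.cos(t)]])
    return t,cb-R@ca,R
E
python3 - <<'E'
from h import *
d=cams.snapshot("top")
f=lambda u,v,z:atz(d,200+u/4-.4,170+v/4-.4,z)[:2]
W=[f(130,296,10),f(156,520,10),f(493,478,10)];A=[(44,115),(-88,115),(-88,-85)]
t,o,R=fit(A,W);print("mag",np.degrees(t),o,[ (R@a+o-w).round(1) for a,w in zip(A,W)])
Wt=[f(536,220,30),f(725,198,30),f(750,412,30),f(562,436,30)];At=[(62,55),(62,-55),(-62,-55),(-62,55)]
tt,ot,Rt=fit(At,Wt);print("tray",np.degrees(tt),ot,"in mag",R.T@(ot-o),[ (Rt@a+ot-w).round(1) for a,w in zip(At,Wt)])
pad=f(69,474,147);print("pad",pad,R.T@(pad-o), "pred",R@(-58,139)+o)
for n,p,z in(("w100",(498,108),25),("w200",(414,148),30),("j2",(668,92),13),("j0",(600,550),13),("j1",(714,512),13),("sp",(485,510),5)):
    w=f(*p,z);print(n,w,R.T@(w-o))
print("fine home c",R@(0,-140)+o, "pushpt",)
s=cams.snapshot("side")
for P in [(44,115,10),(-88,115,10),(-88,-85,10)]:
    q=R@P[:2]+o;print(proj(s,[*q,P[2]]))
q=R@(-58,139)+o;print(proj(s,[*q,147]))
E
```

```text
mag 6.491474142664308 [512.41134875  24.3714701 ] [array([0.3, 0.5]), array([-0.1,  0.9]), array([-0.2, -1.4])]
tray 6.1576643709475505 [ 527.13221559 -155.94085374] in mag [  -5.75878874 -180.82055857] [array([-0.5,  0.2]), array([-0.4,  0.2]), array([-0.1, -0.8]), array([1. , 0.5])]
pad [439.93273622 155.49069234] [-57.19019816 138.47267221] pred [439.06850904 155.92308682]
w100 [649.557359   -73.52387767] [ 125.19913038 -112.77280254]
w200 [625.97072583 -24.57114158] [107.29808787 -61.46732221]
j2 [ 659.725014   -173.47880512] [ 124.00115661 -213.23639589]
j0 [ 392.68691392 -130.13959469] [-136.42514913 -139.98495677]
j1 [ 414.04753229 -196.45348672] [-122.69862156 -208.28862237]
sp [416.14362498 -63.76284465] [-105.61457864  -76.68567569]
fine home c [ 528.23909982 -114.73094647] pushpt
(np.float64(283.22385781369184), np.float64(351.4728336580019))
(np.float64(346.8497036417972), np.float64(357.5122130649215))
(np.float64(349.6725356006911), np.float64(290.6487979704996))
(np.float64(335.40368422048255), np.float64(318.67480404352375))
```

Request:
send_rows(rows=[[0,0,0,-0.149,0,0,0.05],[0,0,0,-0.149,0,0,0.05],[0,0,0,-0.149,0,0,0.05],[0,0,0,-0.149,0,0,0.05],[0,0,0,-0.149,0,0,0.05],[0,0,0,-0.149,0,0,0.05],[0,0,0,-0.149,0,0,0.05],[0,0,0,-0.149,0,0,0.05]])

```text
clock: 1.15
eef_pos: [187.3, -543.2, 204.9]
ee_rot: [[-0.0, 0.999, -0.034], [0.001, -0.034, -0.999], [-1.0, -0.0, -0.001]]
contact_force: [-0.2, 0.0, 0.7]
opening: 0.532
```

```bash
cat >> h.py <<'E'
from scipy.spatial.transform import Rotation as Ro
TM=np.radians(6.49);OM=np.array([512.4,24.4]);RM=np.array([[np.cos(TM),-np.sin(TM)],[np.sin(TM),np.cos(TM)]])
def Rtgt(tilt):
    x=np.array([0,0,-1.]);y=np.array([np.cos(TM),np.sin(TM),0]);z=np.cross(x,y)
    return np.column_stack([x,y,z])@Ro.from_rotvec([0,np.radians(tilt),0]).as_matrix()
def need(mx,my,z,tilt):
    s=telemetry.read_state();R=s["ee_rot"];p=s["eef_pos"]
    w=np.array([*(RM@(mx,my)+OM),z])
    print("t",s["clock"],"p",p.round(1),"mag",(RM.T@(p[:2]-OM)).round(1),"F",s["contact_force"].round(1),"open",round(s["opening"],2))
    print("tgt",w.round(1),"shift tool m",(R.T@(w-p)/1000).round(4),"rotvec",Ro.from_matrix(R.T@Rtgt(tilt)).as_rotvec().round(3),"shift if turned first",(Rtgt(tilt).T@(w-p)/1000).round(4))
E
python3 -c "
from h import *
need(-5.8,-265,80,20)
print(telemetry.read_state()['joint_positions'])"
```

```text
t 1.15 p [ 187.3 -543.2  204.9] mag [-387.2 -527.2] F [-0.2  0.   0.7] open 0.53
tgt [ 536.6 -239.6   80. ] shift tool m [ 0.1252  0.3389 -0.3151] rotvec [-0.146  0.347 -0.026] shift if turned first [ 0.2071  0.3814 -0.2037]
[-7.79207241e+01  1.58253447e+01  8.62802627e+01  6.31266045e-03
  7.79593385e+01 -7.59853604e+01]
```

Request:
send_rows(rows=[[0,0,0,-0.149,0,0,0.05],[0,0,0,0,0.12,0,0.05],[0,0,0,0,0.12,0,0.05],[0,0,0,0,0.11,0,0.05],[0,0,0,0,0,0,0.05]])

```text
clock: 1.65
eef_pos: [187.0, -540.2, 205.0]
ee_rot: [[-0.042, 0.993, 0.112], [0.354, 0.12, -0.928], [-0.934, 0.0, -0.357]]
contact_force: [0.3, -0.0, -0.7]
opening: 0.528
```

```bash
python3 -c "
from h import *
need(-5.8,-265,80,20)"
```

```text
t 1.65 p [ 187.  -540.2  205. ] mag [-387.1 -524.2] F [ 0.3 -0.  -0.7] open 0.53
tgt [ 536.6 -239.6   80. ] shift tool m [ 0.2085  0.383  -0.1951] rotvec [ 0.006 -0.016  0.002] shift if turned first [ 0.2061  0.3813 -0.2008]
```

Request:
send_rows(rows=[[0.017,0.035,-0.018,0,0,0,0.05],[0.017,0.035,-0.018,0,0,0,0.05],[0.017,0.035,-0.018,0,0,0,0.05],[0.017,0.035,-0.018,0,0,0,0.05],[0.017,0.035,-0.018,0,0,0,0.05],[0.017,0.035,-0.018,0,0,0,0.05],[0.017,0.035,-0.018,0,0,0,0.05],[0.017,0.035,-0.018,0,0,0,0.05]])

```text
clock: 2.45
eef_pos: [447.8, -321.8, 127.5]
ee_rot: [[-0.032, 0.994, 0.103], [0.332, 0.108, -0.937], [-0.943, 0.005, -0.333]]
contact_force: [1.5, -0.4, 0.8]
opening: 0.529
```

```bash
python3 -c "
from h import *
need(-5.8,-265,80,20)"
```

```text
t 2.45 p [ 447.8 -321.8  127.5] mag [-103.3 -336.7] F [ 1.5 -0.4  0.8] open 0.53
tgt [ 536.6 -239.6   80. ] shift tool m [ 0.0693  0.0969 -0.0521] rotvec [-0.003  0.009 -0.006] shift if turned first [ 0.0692  0.0975 -0.0511]
```

Request:
send_rows(rows=[[0.017,0.028,-0.014,0,0,0,0.05],[0.017,0.025,-0.013,0,0,0,0.05],[0.017,0.024,-0.013,0,0.005,0,0.05],[0.017,0.02,-0.012,0,0.004,0,0.05],[0,0,0,0,0,0,0.05]])

```text
clock: 2.95
eef_pos: [541.0, -228.9, 83.3]
ee_rot: [[-0.025, 0.993, 0.112], [0.331, 0.114, -0.937], [-0.943, 0.013, -0.332]]
contact_force: [-0.9, 0.1, 0.1]
opening: 0.533
```

```bash
python3 -c "
from h import *
need(-5.8,-258,15,20)
d=cams.snapshot('top');crop(d,240,130,240,180,3,'pics/t1.png')"
```

```text
t 2.95 p [ 541.  -228.9   83.3] mag [-2.000e-01 -2.549e+02] F [-0.9  0.1  0.1] open 0.53
tgt [ 535.8 -232.6   15. ] shift tool m [ 0.0634 -0.0065  0.0256] rotvec [ 0.005  0.011 -0.012] shift if turned first [ 0.0632 -0.0056  0.0263]
```

View pics/t1.png

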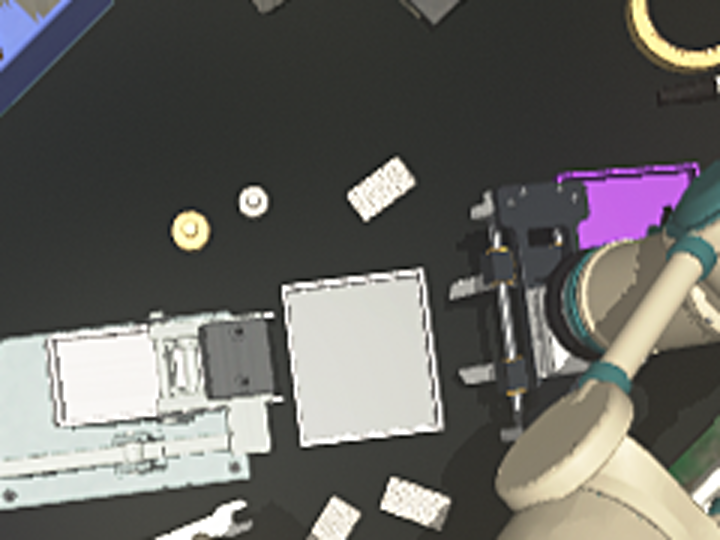

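Request:
send_rows(rows=[[0.02,-0.002,0.008,0,0.005,-0.004,0.05],[0.02,-0.002,0.008,0,0.005,-0.004,0.05],[0.015,-0.002,0.006,0,0,-0.004,0.05],[0.007,0,0.003,0,0,0,0.05],[0,0,0,0,0,0,0.05]])

```text
clock: 3.5
eef_pos: [533.3, -239.1, 21.5]
ee_rot: [[-0.03, 0.993, 0.112], [0.326, 0.116, -0.938], [-0.945, 0.009, -0.327]]
contact_force: [-0.3, -0.8, -0.2]
opening: 0.533
```

```bash
python3 -c "
from h import *
need(-5.8,-195,15,20)"
```

```text
t 3.5 p [ 533.3 -239.1   21.5] mag [  -9.1 -264.2] F [-0.3 -0.8 -0.2] open 0.53
tgt [ 528.7 -170.    15. ] shift tool m [ 0.0287  0.0034 -0.0632] rotvec [ 0.006  0.016 -0.007] shift if turned first [ 0.0297  0.0033 -0.0628]
```

Request:
send_rows(rows=[[0.007,0.002,-0.009,0,0.004,-0.003,0.05],[0.006,0.001,-0.009,0,0.004,-0.003,0.05],[0.0016,0,-0.0047,0,0,0,0.05],[0.0016,0,-0.0047,0,0,0,0.05],[0.0016,0,-0.0047,0,0,0,0.05]])

```text
clock: 4.0
eef_pos: [533.5, -203.5, 17.8]
ee_rot: [[-0.031, 0.993, 0.113], [0.326, 0.116, -0.938], [-0.945, 0.008, -0.328]]
contact_force: [0.0, -1.2, -1.0]
opening: 0.533
```

```bash
python3 -c "
from h import *
need(-5.8,-195,15,20)"
```

```text
t 4.0 p [ 533.5 -203.5   17.8] mag [  -4.8 -228.9] F [ 0.  -1.2 -1. ] open 0.53
tgt [ 528.7 -170.    15. ] shift tool m [ 0.0138 -0.0009 -0.0311] rotvec [ 0.006  0.015 -0.006] shift if turned first [ 0.0143 -0.001  -0.0308]
```

Request:
send_rows(rows=[[0.0015,0,-0.0045,0,0,0,0.05],[0.0015,0,-0.0045,0,0,0,0.05],[0.0015,0,-0.0045,0,0,0,0.05],[0.0015,0,-0.0045,0,0,0,0.05],[0.001,0,-0.003,0,0,0,0.05],[0.001,0,-0.003,0,0,0,0.05]])

```text
clock: 4.6
eef_pos: [530.8, -177.8, 18.2]
ee_rot: [[-0.03, 0.993, 0.115], [0.322, 0.118, -0.939], [-0.946, 0.009, -0.323]]
contact_force: [-1.3, -8.8, 1.0]
opening: 0.534
```

```bash
python3 -c "
from h import *
need(-5.8,-195,15,20)
d=cams.snapshot('top');crop(d,240,130,240,180,3,'pics/t2.png')"
```

```text
t 4.6 p [ 530.8 -177.8   18.2] mag [  -4.6 -203. ] F [-1.3 -8.8  1. ] open 0.53
tgt [ 528.7 -170.    15. ] shift tool m [ 0.0056 -0.0012 -0.0065] rotvec [ 0.008  0.02  -0.007] shift if turned first [ 0.0057 -0.0012 -0.0064]
```

View pics/t2.png

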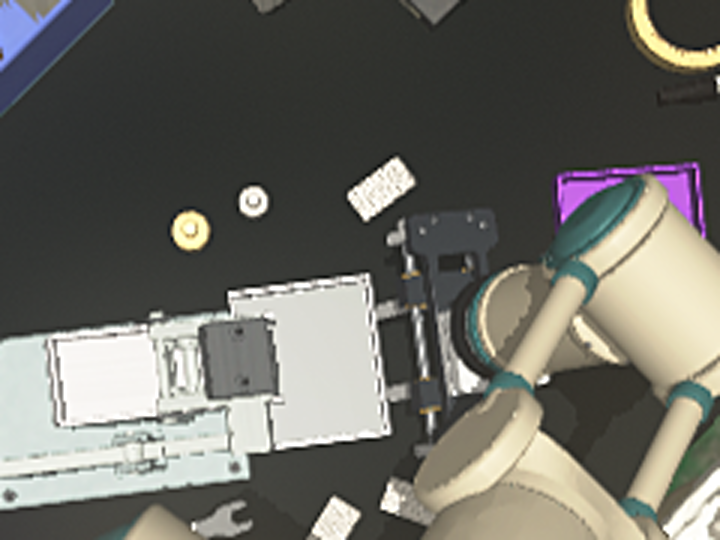

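Request:
send_rows(rows=[[0.0008,0,-0.0025,0,0,0,0.05],[0.0008,0,-0.0025,0,0,0,0.05],[0,0,0,0,0,0,0.05]])

```text
clock: 4.95
eef_pos: [530.8, -178.5, 18.4]
ee_rot: [[-0.028, 0.993, 0.117], [0.31, 0.12, -0.943], [-0.95, 0.01, -0.311]]
contact_force: [-0.8, -0.1, 0.1]
opening: 0.533
```

```bash
python3 -c "
from h import *
need(-5.8,-195,15,20)"
```

```text
t 4.95 p [ 530.8 -178.5   18.4] mag [  -4.6 -203.7] F [-0.8 -0.1  0.1] open 0.53
tgt [ 528.7 -170.    15. ] shift tool m [ 0.006  -0.0011 -0.0072] rotvec [ 0.01   0.033 -0.007] shift if turned first [ 0.0062 -0.0012 -0.007 ]
```

Request:
send_rows(rows=[[-0.006,0,0.014,0,0,0,0.05],[-0.007,0,0.016,0,0,0,0.05],[-0.04,0,0.005,0,0,0,0.0],[-0.048,0,0,0,0,0,0.0],[-0.048,0,0,0,0,0,0.0],[-0.048,0,0,0,0,0,0.0],[-0.04,0,0,0,0,0,0.0],[0,0,0,0,0,0,0.0]])

```text
clock: 5.75
eef_pos: [541.1, -294.6, 239.7]
ee_rot: [[-0.031, 0.993, 0.112], [0.319, 0.116, -0.941], [-0.947, 0.006, -0.321]]
contact_force: [0.2, -0.9, -0.0]
opening: 0.058
```

```bash
python3 -c "
from h import *
need(-58,139,260,0)
d=cams.snapshot('top');crop(d,200,170,200,150,4,'pics/t3.png')"
```

```text
t 5.75 p [ 541.1 -294.6  239.7] mag [  -7.5 -320.2] F [ 0.2 -0.9 -0. ] open 0.06
tgt [439.1 156.  260. ] shift tool m [ 0.1277 -0.0489 -0.4417] rotvec [ 0.004 -0.326 -0.006] shift if turned first [-0.0203 -0.0505 -0.4592]
```

View pics/t3.png

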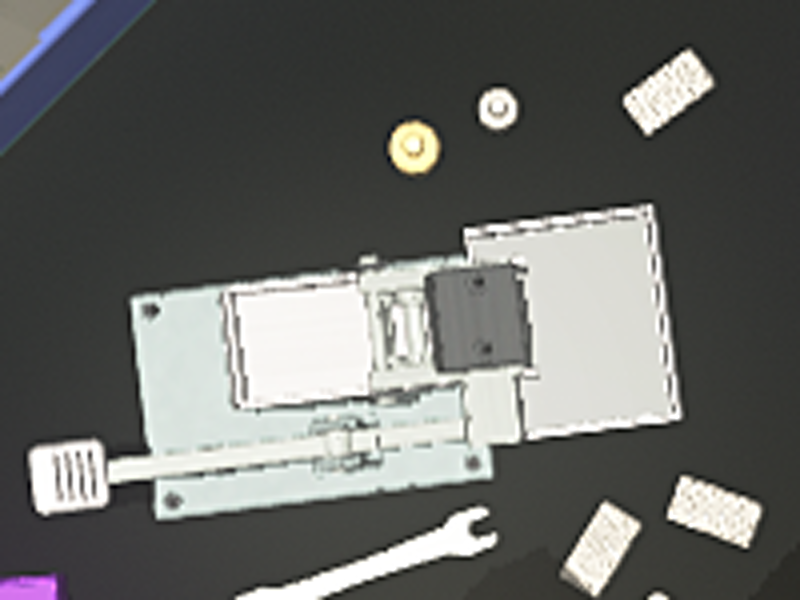

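Request:
send_rows(rows=[[0,0,0,0,-0.11,0,0],[0,0,0,0,-0.11,0,0],[0,0,0,0,-0.106,0,0],[-0.01,0,0,0,0,0,0]])

```text
clock: 6.2
eef_pos: [536.4, -294.5, 238.4]
ee_rot: [[-0.008, 0.994, 0.113], [0.004, 0.113, -0.994], [-1.0, -0.008, -0.005]]
contact_force: [0.9, 0.5, 0.2]
opening: 0.007
```

```bash
python3 -c "
from h import *
need(-58,139,260,0)
d=cams.snapshot('top')
f=lambda u,v,z:atz(d,200+u/4-.4,170+v/4-.4,z)[:2]
for p in((464,228),(653,205),(681,418)): print(RM.T@(f(*p,30)-OM))"
```

```text
t 6.2 p [ 536.4 -294.5  238.4] mag [ -12.2 -319.6] F [0.9 0.5 0.2] open 0.01
tgt [439.1 156.  260. ] shift tool m [-0.0188 -0.0461 -0.4586] rotvec [-0.    -0.005  0.008] shift if turned first [-0.0216 -0.0458 -0.4586]
[ 57.53492894 -84.58666417]
[  57.39253864 -194.6473381 ]
[ -66.5088791  -194.93374546]
```

Request:
send_rows(rows=[[-0.022,0,0,0,0,0,0],[0,-0.004,-0.045,0,0,0,0],[0,-0.005,-0.045,0,0,0,0],[0,-0.005,-0.045,0,0,0,0],[0,-0.005,-0.045,0,0,0,0],[0,-0.005,-0.045,0,0,0,0],[0,-0.005,-0.045,0,0,0,0],[0,-0.005,-0.045,0,0,0,0]])

```text
clock: 7.05
eef_pos: [473.9, 9.9, 262.2]
ee_rot: [[-0.016, 0.996, 0.093], [0.018, 0.093, -0.995], [-1.0, -0.014, -0.019]]
contact_force: [1.6, 0.0, -0.0]
opening: 0.002
```

```bash
python3 -c "
from h import *
need(-58,139,220,0)"
```

```text
t 7.05 p [473.9   9.9 262.2] mag [-39.9 -10.1] F [ 1.6  0.  -0. ] open 0.0
tgt [439.1 156.  220. ] shift tool m [ 0.0454 -0.0204 -0.1478] rotvec [-0.02  -0.02   0.014] shift if turned first [ 0.0422 -0.0181 -0.1491]
```

Request:
send_rows(rows=[[0,-0.005,-0.042,-0.01,-0.01,0.007,0],[0.003,-0.005,-0.042,-0.01,-0.01,0.007,0],[0.006,-0.005,-0.035,0,0,0,0],[0.01,-0.004,-0.015,0,0,0,0],[0.012,0,0,0,0,0,0],[0.0,0,0,0,0,0,0]])

```text
clock: 7.65
eef_pos: [443.2, 147.8, 230.8]
ee_rot: [[-0.01, 0.993, 0.114], [0.007, 0.114, -0.993], [-1.0, -0.009, -0.008]]
contact_force: [0.8, -0.3, -0.9]
opening: 0.006
```

```bash
python3 -c "
from h import *
need(-58,139,165,0)
d=cams.snapshot('side');crop(d,250,200,200,150,4,'pics/s4.png')"
```

```text
t 7.65 p [443.2 147.8 230.8] mag [-54.8 130.5] F [ 0.8 -0.3 -0.9] open 0.01
tgt [439.1 156.  165. ] shift tool m [ 0.0658 -0.0025 -0.008 ] rotvec [ 0.001 -0.008  0.009] shift if turned first [ 0.0658 -0.0032 -0.0085]
```

View pics/s4.png

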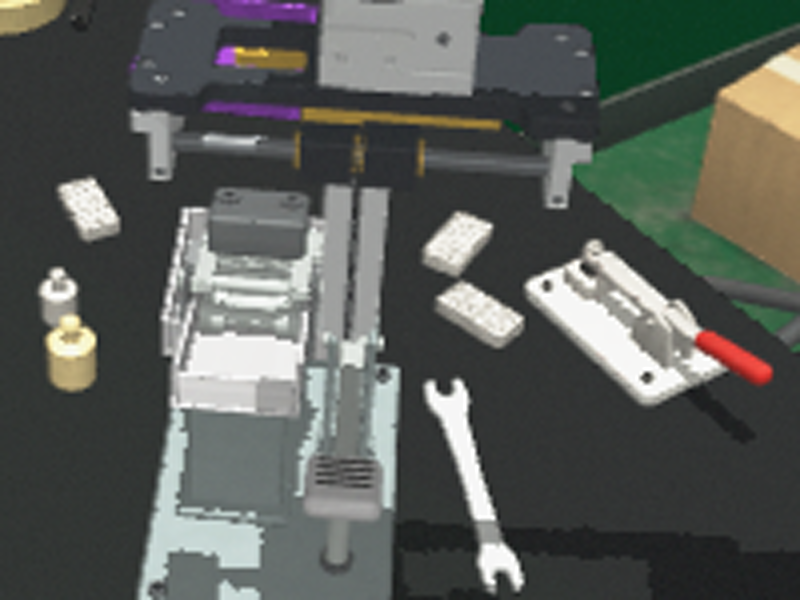

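Request:
send_rows(rows=[[0.02,-0.001,-0.004,0,-0.004,0.004,0],[0.02,-0.001,-0.003,0,-0.004,0.004,0],[0.018,0,-0.002,0,0,0,0],[0.0,0,0,0,0,0,0]])

```text
clock: 8.1
eef_pos: [446.0, 151.5, 173.3]
ee_rot: [[0.003, 0.995, 0.104], [-0.001, 0.104, -0.995], [-1.0, 0.003, 0.001]]
contact_force: [-1.0, 0.1, -0.6]
opening: 0.006
```

```bash
python3 -c "
from h import *
need(-58,139,147,0)"
```

```text
t 8.1 p [446.  151.5 173.3] mag [-51.7 133.8] F [-1.   0.1 -0.6] open 0.01
tgt [439.1 156.  147. ] shift tool m [ 0.0262 -0.0065 -0.0052] rotvec [-0.009  0.001 -0.003] shift if turned first [ 0.0263 -0.0063 -0.0052]
```

Request:
send_rows(rows=[[0.005,-0.006,-0.004,0,0,0,0],[0.01,0,-0.001,0,0,0,0],[0.01,0,0,0,0,0,0],[0.01,0,0,0,0,0,0],[0.01,0,0,0,0,0,0]])

```text
clock: 8.6
eef_pos: [443.5, 156.6, 130.3]
ee_rot: [[0.01, 0.995, 0.098], [0.005, 0.098, -0.995], [-1.0, 0.011, -0.004]]
contact_force: [-1.3, 3.8, 6.0]
opening: 0.005
```

```bash
python3 -c "
from h import *
need(-58,139,86,0)"
```

```text
t 8.6 p [443.5 156.6 130.3] mag [-53.5 139.1] F [-1.3  3.8  6. ] open 0.01
tgt [439.1 156.   86. ] shift tool m [ 0.0442 -0.005   0.0004] rotvec [-0.015 -0.004 -0.011] shift if turned first [ 0.0443 -0.0045  0.0001]
```

Request:
send_rows(rows=[[0.01,-0.001,0,0,0,0,0],[0.01,-0.001,0,0,0,0,0],[0.01,0,0,0,0,0,0],[0.01,0,0,0,0,0,0],[0.005,0,0,0,0,0,0],[0.003,0,0,0,0,0,0]])

```text
clock: 9.2
eef_pos: [443.6, 158.8, 87.1]
ee_rot: [[0.016, 0.995, 0.1], [0.009, 0.099, -0.995], [-1.0, 0.017, -0.007]]
contact_force: [-10.4, -1.0, 39.7]
opening: 0.003
```

```bash
python3 -c "
from h import *
need(-58,139,86,0)
d=cams.snapshot('top');crop(d,200,170,200,150,4,'pics/t5.png')
d=cams.snapshot('side');crop(d,250,200,200,150,4,'pics/s5.png')"
```

```text
t 9.2 p [443.6 158.8  87.1] mag [-53.1 141.3] F [-10.4  -1.   39.7] open 0.0
tgt [439.1 156.   86. ] shift tool m [ 0.001  -0.0049  0.0024] rotvec [-0.014 -0.007 -0.017] shift if turned first [ 0.0011 -0.0049  0.0023]
```

View pics/t5.png

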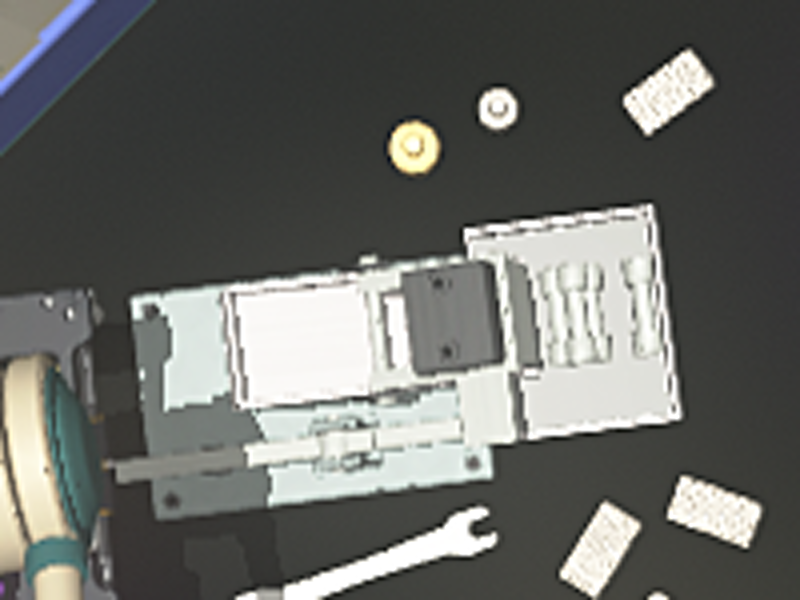

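View pics/s5.png

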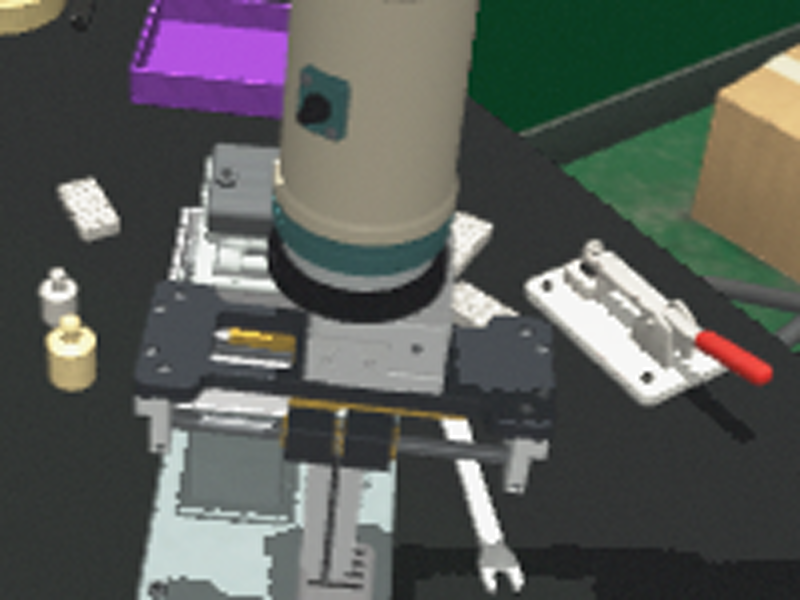

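Request:
send_rows(rows=[[0,0,0,0,0,0,0],[0.001,0,0,0,0,0,0],[0.001,0,0,0,0,0,0],[0.001,0,0,0,0,0,0],[0.001,0,0,0,0,0,0],[0.001,0,0,0,0,0,0],[0.001,0,0,0,0,0,0],[0.001,0,0,0,0,0,0]])

```text
clock: 10.1
eef_pos: [443.4, 158.9, 88.0]
ee_rot: [[0.02, 0.995, 0.101], [0.009, 0.101, -0.995], [-1.0, 0.021, -0.007]]
contact_force: [-4.6, -1.2, 14.0]
opening: 0.003
```

```bash
python3 -c "
from h import *
need(-58,139,86,0)
d=cams.snapshot('top');crop(d,280,200,100,75,8,'pics/t6.png')"
```

```text
t 10.1 p [443.4 158.9  88. ] mag [-53.3 141.4] F [-4.6 -1.2 14. ] open 0.0
tgt [439.1 156.   86. ] shift tool m [ 0.0019 -0.0047  0.0025] rotvec [-0.012 -0.007 -0.021] shift if turned first [ 0.002  -0.0047  0.0024]
```

View pics/t6.png

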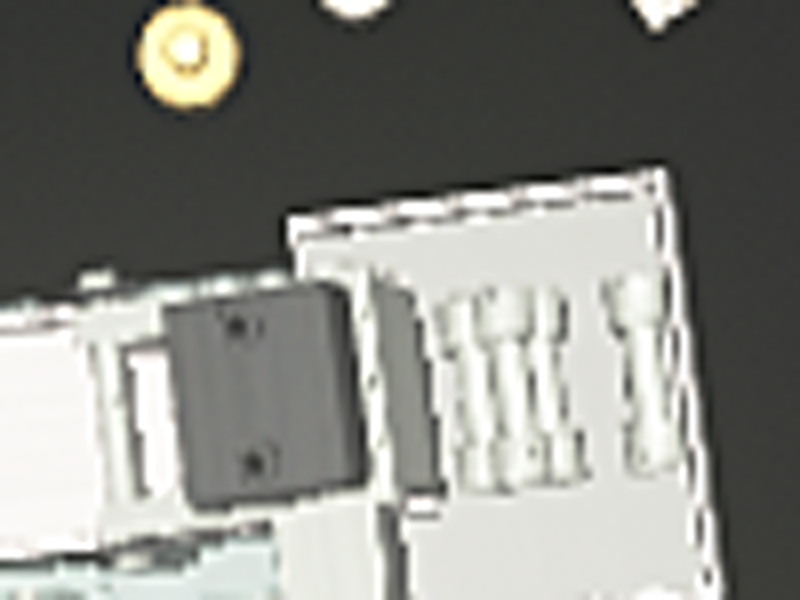

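Request:
send_rows(rows=[[-0.012,0,0,0,0,0,0],[-0.012,0,0,0,0,0,0],[-0.012,0,0,0,0,0,0],[-0.012,0,0,0,0,0,0],[-0.015,0,0,0,0,0,0],[-0.03,0,0,0,0,0,0],[-0.04,0,0,0,0,0,0],[-0.04,0,0,0,0,0,0]])

```text
clock: 10.95
eef_pos: [438.8, 155.1, 259.3]
ee_rot: [[0.012, 0.995, 0.103], [0.002, 0.103, -0.995], [-1.0, 0.012, -0.001]]
contact_force: [0.9, 0.7, -0.7]
opening: 0.006
```

Request:
send_rows(rows=[[-0.03,0,-0.02,0,0,0,0],[0,0,-0.045,0,0,0,0],[0,0,-0.045,0,0,0,0],[0,0,-0.04,0,0,0,0],[0,0,0,0,0,0,0],[0,0,0,0,0,0,0],[0,0,0,0,0,0,0]])

```text
clock: 11.65
eef_pos: [428.6, 310.2, 293.3]
ee_rot: [[0.025, 0.995, 0.1], [0.005, 0.1, -0.995], [-1.0, 0.025, -0.003]]
contact_force: [-0.4, 0.1, 0.1]
opening: 0.006
```

```bash
python3 -c "
from h import *
need(-58,139,86,0)
d=cams.snapshot('top');crop(d,200,170,200,150,4,'pics/t7.png')
f=lambda u,v,z:atz(d,200+u/4-.4,170+v/4-.4,z)[:2]
d=cams.snapshot('side');crop(d,250,200,200,150,4,'pics/s7.png')"
```

```text
t 11.65 p [428.6 310.2 293.3] mag [-50.9 293.5] F [-0.4  0.1  0.1] open 0.01
tgt [439.1 156.   86. ] shift tool m [ 0.2067 -0.0103  0.1551] rotvec [-0.013 -0.002 -0.025] shift if turned first [ 0.2073 -0.0071  0.1545]
```

View pics/t7.png

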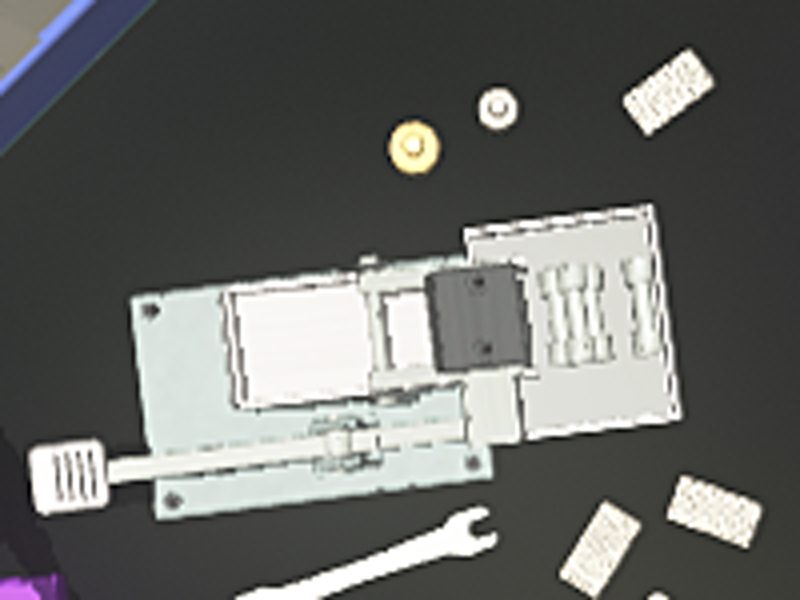

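View pics/s7.png

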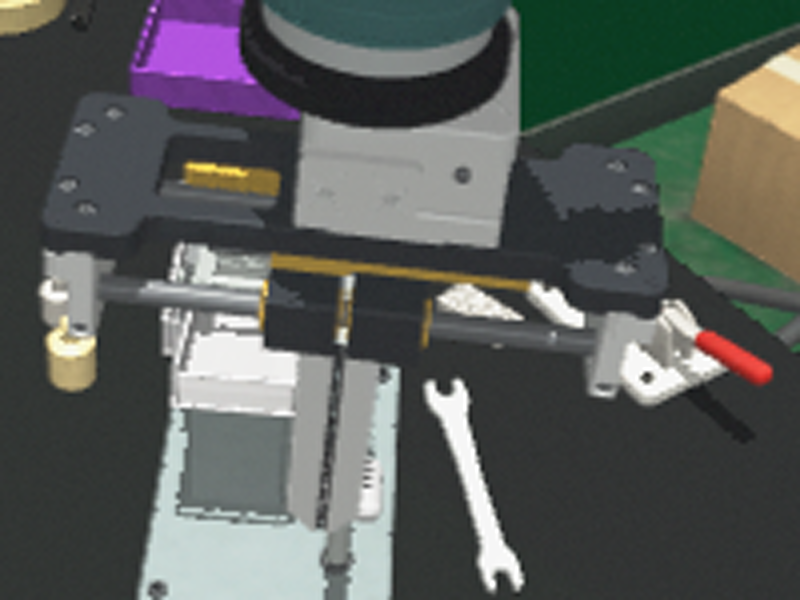

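```bash
python3 -c "
from h import *
print(ctrl.close_job())"
```

```text
the job is handed in; nothing more can be done
None
```

The job is done and handed in at about 11.7 s of the 51 s allowed; `close_job` reported no verdict.

- **Tray:** I pushed it home with the half-open fingers. It came to a solid stop, and the top picture then put its centre at about x = -4.5, y = -139.7 mm in the magazine frame.
- **Lever:** I pressed the pad down to its stop. The fingertips reached 87 mm above the bench at about 40 N. I held it there until the specimens had rolled out, then let it up slowly and moved the arm clear.

In the last top picture:
- The window in the chute is clear of specimens.
- All four are in the tray, three of them clustered with one lying on two others and the fourth by the far wall. They look unchanged from the picture taken about 1.5 s earlier.
- The flap and lever are back at their starting positions.
- The tray and the other things on the bench within that view have not moved.

The last side picture was partly blocked by the gripper, so these checks rest on the top view alone. No check failed or disagreed.

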